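Find the unlatched cable-entry cover and push it open

TASK

One of the four identical covers on the cable-entry box has come off its catch. With the fingertips, press the black pads of the covers, gently and without forcing the ones that are held, to find the cover that rocks, then push that cover down fully open to its stop and leave it open, with the hand clear. Do not pick up or shift anything standing around the box.

Things in the scene. Friction and masses are not known exactly. Their poses are not given: they have to be found in the camera images.
- box: Grey cable-entry box fixed on the table: 152 mm deep (its x, away from the robot), 473 wide (y), 85 high, turned at most 17 degrees. Origin: centre of its underside. Four identical aluminium covers lie flush in its top in a row along y, 115 mm apart. Catches inside hold three of them; the fourth, any one looking the same, rocks at 3 to 4 N on its pad (a held one gives under 1.5 mm). The bays below are 80 mm deep.
- cover_1 (a joint): Tilt of cover 1 (1 to 4 from the robot's right to its left), 108 mm (x) by 98 (y), 5 thick, in rad: 0 flush, 0.8 fully open at its stop. It turns on a fixed line along y at mid-thickness, 33 mm from its edge nearer the robot, marked by screw heads on the frame: the long part away from the robot goes down, the short part rises up to 24 mm (it cannot go down). If not held, it stays where it is left (stiff pivot).
- cover_1_pad (a point): Centre of the top of the round soft black rubber press pad on cover 1: 28 mm across, 6 mm high, squeezes in 5 mm at most (3.5 N per mm). 45 mm from the pivot line on the side away from the robot, 30 mm from the far edge. 91 mm above the table when closed. Moves with the cover, unsqueezed: at 0.8 rad it is 35 mm lower and 8 mm nearer the robot. z points out of the cover's top.
- cover_2 (a joint): Tilt of cover 2 (1 to 4 from the robot's right to its left), 108 mm (x) by 98 (y), 5 thick, in rad: 0 flush, 0.8 fully open at its stop. It turns on a fixed line along y at mid-thickness, 33 mm from its edge nearer the robot, marked by screw heads on the frame: the long part away from the robot goes down, the short part rises up to 24 mm (it cannot go down). If not held, it stays where it is left (stiff pivot).
- cover_2_pad (a point): Centre of the top of the round soft black rubber press pad on cover 2: 28 mm across, 6 mm high, squeezes in 5 mm at most (3.5 N per mm). 45 mm from the pivot line on the side away from the robot, 30 mm from the far edge. 91 mm above the table when closed. Moves with the cover, unsqueezed: at 0.8 rad it is 35 mm lower and 8 mm nearer the robot. z points out of the cover's top.
- cover_3 (a joint): Tilt of cover 3 (1 to 4 from the robot's right to its left), 108 mm (x) by 98 (y), 5 thick, in rad: 0 flush, 0.8 fully open at its stop. It turns on a fixed line along y at mid-thickness, 33 mm from its edge nearer the robot, marked by screw heads on the frame: the long part away from the robot goes down, the short part rises up to 24 mm (it cannot go down). If not held, it stays where it is left (stiff pivot).
- cover_3_pad (a point): Centre of the top of the round soft black rubber press pad on cover 3: 28 mm across, 6 mm high, squeezes in 5 mm at most (3.5 N per mm). 45 mm from the pivot line on the side away from the robot, 30 mm from the far edge. 91 mm above the table when closed. Moves with the cover, unsqueezed: at 0.8 rad it is 35 mm lower and 8 mm nearer the robot. z points out of the cover's top.
- cover_4 (a joint): Tilt of cover 4 (1 to 4 from the robot's right to its left), 108 mm (x) by 98 (y), 5 thick, in rad: 0 flush, 0.8 fully open at its stop. It turns on a fixed line along y at mid-thickness, 33 mm from its edge nearer the robot, marked by screw heads on the frame: the long part away from the robot goes down, the short part rises up to 24 mm (it cannot go down). If not held, it stays where it is left (stiff pivot).
- cover_4_pad (a point): Centre of the top of the round soft black rubber press pad on cover 4: 28 mm across, 6 mm high, squeezes in 5 mm at most (3.5 N per mm). 45 mm from the pivot line on the side away from the robot, 30 mm from the far edge. 91 mm above the table when closed. Moves with the cover, unsqueezed: at 0.8 rad it is 35 mm lower and 8 mm nearer the robot. z points out of the cover's top.
- amplifier: Bystander: loose black finned metal block 45 x 50 x 42 mm with a brass connector at either end, standing beyond the box. Origin: centre of its underside.
- post: Bystander: loose steel post 25 mm thick, 80 mm high, on a 40 mm foot, standing beyond the box. Origin: centre of its underside.
- jar: Bystander: loose clear plastic jar, 50 mm across, 70 mm high, black cap, to the left of the box. Origin: centre of its underside.
- mouse: Bystander: loose grey computer mouse 100 x 58 x 30 mm, to the right of the box. Origin: centre of its underside.

How it is judged (in metres and radians):
On the way:
1. the cover that is off its catch rocks under the fingers (((value of joint cover_1 above 0.06 rad and contact force between the fingers and cover_1 above 0.3 N) or (value of joint cover_2 above 0.06 rad and contact force between the fingers and cover_2 above 0.3 N) or (value of joint cover_3 above 0.06 rad and contact force between the fingers and cover_3 above 0.3 N) or (value of joint cover_4 above 0.06 rad and contact force between the fingers and cover_4 above 0.3 N))), for 0.1 s.
At the end, for the whole second after the job is handed in: The loose cover stands tilted more than 0.65 rad (its stop is at 0.8) and is at rest, the other three are closed (under 0.05 rad), and the four bystanders stand within 25 mm of where they were (((value of joint cover_1 above 0.65 rad and velocity of joint cover_1 between -0.05 and 0.05 rad/s and value of joint each of cover_2, cover_3, cover_4 below 0.05 rad) or (value of joint cover_2 above 0.65 rad and velocity of joint cover_2 between -0.05 and 0.05 rad/s and value of joint each of cover_1, cover_3, cover_4 below 0.05 rad) or (value of joint cover_3 above 0.65 rad and velocity of joint cover_3 between -0.05 and 0.05 rad/s and value of joint each of cover_1, cover_2, cover_4 below 0.05 rad) or (value of joint cover_4 above 0.65 rad and velocity of joint cover_4 between -0.05 and 0.05 rad/s and value of joint each of cover_1, cover_2, cover_3 below 0.05 rad)) and distance of each of amplifier, post, jar, mouse from where it was at the start of the episode below 0.025 m); the robot touches nothing.
It fails at once if a cover is forced: pressed with more than 60 N (contact force between the fingers and cover_1 above 60 N or contact force between the fingers and cover_2 above 60 N or contact force between the fingers and cover_3 above 60 N or contact force between the fingers and cover_4 above 60 N).
It fails at once if a bystander is lifted, shifted more than 25 mm or tipped over (distance of any of amplifier, post, jar, mouse from where it was at the start of the episode above 0.025 m or angle between any of amplifier, post, jar, mouse's own z axis and vertical above 0.5 rad).
It also fails if it takes over 40 s, if anything falls off the work surface, if the arm or the gripper's body presses on something with over 40 N, if the wrist force passes 120 N, or if a joint passes its speed limit or range.

ROBOT

A 6-joint arm with a two-finger parallel gripper is mounted at the origin on the work surface. World frame = base frame: x ahead of the robot, y to its left, z up, the work surface at z = 0. Lengths are in m, angles in degrees, forces in N, time in s.
With the tool pointing down it reaches from about 0.375 to 0.9 m from the base axis. Payload 3.1 kg.
Tool frame: the origin (TCP) lies between the finger pads; the fingertips stand bot.tip_extent ahead of it and the grasp point (between the pads) lies 2 mm behind it (bot.tip_extent is the distance from the TCP to the fingertips, in m); z points along the fingers, y is the direction in which the jaws open and shut (so a half turn about z gives the same grasp; the last joint's range is limited). The gripper opens to 87 mm and grips with 3 to 60 N. Pads are 19 mm wide; open, the fingers measure 117 mm over their backs; the gripper's body (75 mm by 190 mm) begins 51 mm behind the grasp point.
Start: joints at [-78.868, 30.224, 82.088, -0, 67.689, -10.227], TCP at [0.228, -0.582, 0.2] pointing down, gripper open.
Joint ranges: [-176.69, 176.69], [-43.24, 126.21], [12.49, 139.97], [-82, 262], [0, 151.66], [-163.58, 163.58]. Speed limits (degrees/s): [159.86, 159.86, 180, 180, 180, 180].

INTERFACE

Orientations are given as a 3x3 rotation matrix whose columns are the frame's x, y, z axes.
In Python, from rig import bot, imaging, recognise, masks_of, mark_of gives the robot as it stands.
- The arm moves only by the tool send_rows, never from a script. Its argument "plan" is a list that holds one entry, the list of rows, each a list of 5 numbers: the shift along the world's x, y, z normalised to -1 to 1, where 1 is 0.03 m, then the turn about the world's z normalised to -1 to 1, where 1 is 0.1 rad, then the closure, from -1 (fully open) to 1 (shut). A call has 1 to 20 rows; each row shifts and turns the commanded pose from where the row before left it; what a row does not reach is not made up. A row lasts 1/10 s, in which the tool goes at most 50 mm and 8.59 degrees, less where a joint would pass 70% of its speed; a pose out of reach is approached as far as the arm can. A call with a number of a shift or a turn outside -1 to 1 is refused whole. A call with a gripper value outside its range is refused whole. The fingers move at their own pace and stop on an object; the grip force is fixed at half the most. Time passes only in rows, so rows that do not move let the fingers close. It gives the time, the measured TCP pose, the force and the opening at its end, in the units of the state.
- bot.read_state(): the state, without advancing time (a new reading comes with each control period).
- imaging.capture(name): name is "side" or "top"; returns a dict with "img" (400x640x3 uint8, blue, green, red), "mtx" (3x3 intrinsics, pixels), "pose" (4x4, takes a point from camera to world coordinates). Camera axes: x right, y down, z forward; pixel columns grow to the right and rows downward; lengths in m; the calibration is good to about 2 mm. A picture is of the moment at which its call begins. There is no depth.
- bot.hand_in(): hands the job in, once; it reports no verdict.
Trained networks look in the newest picture that a camera, given by its name, has taken for a name from the list of things; names that differ only in an ending like _2 or _b are one class to them, and where a whole thing is asked for, a point or a joint stands for the part that bears it (a point fixed in the world has none). Each returns a list of dicts, best first, with "conf" (0 to 1); they miss things now and then, are a little off and sometimes report something else, mostly with a low value. They report only what shows in the picture. A call takes as long as a camera call.
- recognise(camera, target): "at" ([x, y, z] in m, in world coordinates, good to about 4 mm: the middle of the surface that is visible of it).
- masks_of(camera, target): "region" (400x640 bool, what is visible of it).
- mark_of(camera, target): "at" ([x, y, z] in m, in world coordinates, good to about 4 mm: a listed point, or the origin of a listed thing).
The state is a dict: "time_s": time; "joint_positions": joint angles; "qvel": joint speeds; "tau": joint torques, N m; "position": TCP position; "tcp_rot": TCP orientation; "force": force on the tool from outside, world axes, zero at the start; "moment": the same for the moment, N m; "opening": opening from 0.0 (shut) to 1.0 (fully open).
Only numpy, scipy, OpenCV 4.12 (cv2) and the standard library are available. Lean on these libraries where they do the work, as an engineer would, in place of code of your own. Each camera call takes 0.05 s, during which the arm holds its last target.

## Working session

There is one attempt and no reset: what is moved stays moved. The work goes in short steps, Python scripts to look and compute and a tool call to move; the robot and the scene stay as the last step left them, time stands still between calls to the robot, and variables do not carry over. Pictures are saved under pics/ and viewed, and the job is handed in when it is done.

Besides the shell and the picture viewer there is one more tool, called after "Request:" as name(argument=value, ...) on one line, values as JSON. send_rows: Moves the arm, as the interface text tells. Its arguments: {"type":"object","properties":{"plan":{"type":"array"}},"required":["plan"]}

```bash
mkdir -p pics
python3 - <<'E'
from rig import bot, imaging, recognise, masks_of, mark_of
import cv2
for c in("side","top"):
    p=imaging.capture(c); cv2.imwrite(f"pics/{c}0.png",p["img"])
for c in ("top","side"):
    for n in ("box","cover_1_pad","amplifier","post","jar","mouse"):
        print(c,n,[(d["at"],round(d["conf"],2)) for d in mark_of(c,n)])
s=bot.read_state();print(s, bot.tip_extent)
E
```

```text
top box [([0.4861, -0.0426, -0.0007], 0.61)]
top cover_1_pad [([0.4672, -0.2147, 0.0886], 0.81)]
top amplifier [([0.6078, -0.1533, 0.0004], 0.73), ([0.5513, 0.1131, 0.0893], 0.37)]
top post [([0.6626, 0.0207, -0.0029], 0.55)]
top jar [([0.5369, 0.2832, -0.0046], 0.56), ([0.664, 0.0203, -0.0039], 0.45)]
top mouse []
side box []
side cover_1_pad [([0.4649, -0.2184, 0.0948], 0.67)]
side amplifier [([0.6062, -0.1518, -0.0011], 0.79)]
side post [([0.6647, 0.0195, -0.0016], 0.56)]
side jar [([0.5373, 0.282, 0.0015], 0.73), ([0.5211, -0.0003, 0.0939], 0.69)]
side mouse [([0.4067, -0.3798, -0.0025], 0.51)]
{'time_s': 0.7, 'joint_positions': array([-7.88670175e+01,  3.02205452e+01,  8.20863463e+01, -2.14601793e-04,
        6.76885783e+01, -1.02276488e+01]), 'qvel': array([-0.01741028, -0.10965033,  0.0577252 , -0.06011252, -0.10957213,
       -0.02023988]), 'tau': array([-6.36839923e-04, -4.39864755e+01, -1.76952446e+01,  6.33241259e-02,
        5.04089054e-02, -2.17221253e-05]), 'position': array([ 0.22767041, -0.58205514,  0.2000877 ]), 'tcp_rot': array([[ 9.31305790e-01,  3.64238282e-01,  1.18668326e-05],
       [ 3.64238282e-01, -9.31305786e-01, -7.82477830e-05],
       [-1.74491882e-05,  7.71949681e-05, -9.99999997e-01]]), 'force': array([-0.71086596, -0.38369701,  0.17729139]), 'moment': array([-0.04203048, -0.00751831, -0.01595445]), 'opening': 0.9999895233085093} 0.017
```

View pics/top0.png

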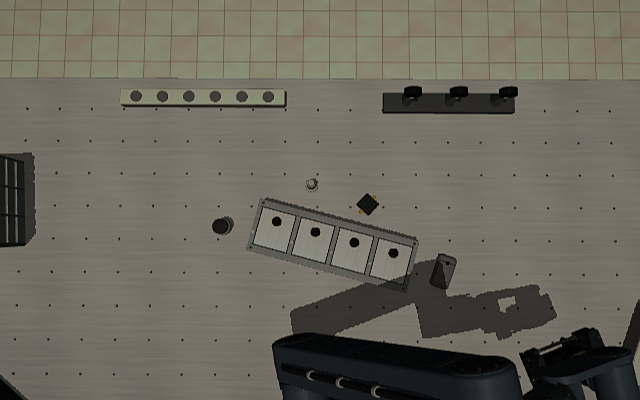

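View pics/side0.png

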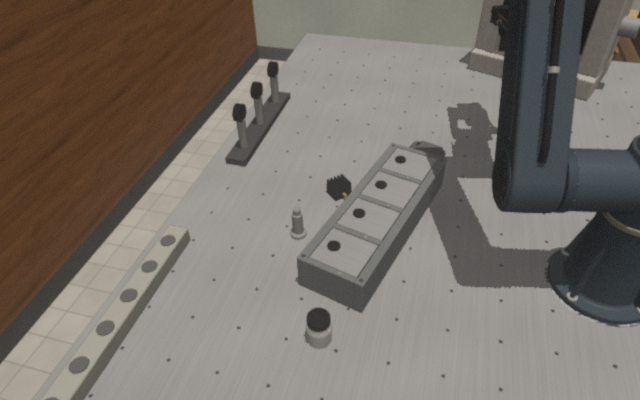

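Both views show the four pads. In the top view they're at (276,221), (315,232), (354,242) and (393,253), and in the side view at (334,245), (359,213), (381,184) and (400,159). Next I'll find the blob centroids and project them to z = 0.091.

```bash
cat > h.py <<'E'
import numpy as np
def ray(p,uv,z):
    d=p["pose"][:3,:3]@np.linalg.solve(p["mtx"],[uv[0],uv[1],1]); o=p["pose"][:3,3]
    return o+d*(z-o[2])/d[2]
E
python3 - <<'E'
from rig import bot, imaging, masks_of
import cv2, numpy as np
from h import ray
S={"top":[(393,253),(354,242),(315,232),(276,221)],"side":[(400,159),(381,184),(359,213),(334,245)]}
for c in S:
    p=imaging.capture(c); g=cv2.cvtColor(p["img"],cv2.COLOR_BGR2GRAY).astype(float)
    P=[]
    for u,v in S[c]:
        w=g[v-8:v+9,u-8:u+9]; k=np.clip(90-w,0,None) if c=="top" else np.clip(90-w,0,None)
        n,l,st,ce=cv2.connectedComponentsWithStats((w<70).astype(np.uint8))
        i=l[8,8]; m=(l==i) if i else np.zeros_like(l,bool)
        yy,xx=np.nonzero(m); uv=(xx.mean()+u-8,yy.mean()+v-8) if i else (u,v)
        P.append(ray(p,uv,0.0895)); print(c,m.sum(),np.round(uv,1),np.round(P[-1],4))
    P=np.array(P); d=np.diff(P,axis=0); print(np.linalg.norm(d,axis=1),np.degrees(np.arctan2(-d[:,0],d[:,1])), np.degrees(np.arctan2(-(P[3]-P[0])[0],(P[3]-P[0])[1])))
E
```

```text
top 74 [392.9 252.7] [ 0.4629 -0.217   0.0895]
top 72 [354.  242.1] [ 0.4922 -0.1065  0.0895]
top 71 [315.  231.7] [0.5211 0.0046 0.0895]
top 71 [276.2 221.2] [0.5505 0.1157 0.0895]
[0.11431052 0.11480818 0.11483301] [-14.83420443 -14.60143661 -14.7879284 ] -14.741058638146214
side 46 [400.1 159.3] [ 0.4641 -0.2163  0.0895]
side 59 [380.6 184.3] [ 0.4936 -0.1056  0.0895]
side 70 [358.6 212.8] [0.5228 0.0057 0.0895]
side 91 [333.5 245.5] [0.5517 0.1169 0.0895]
[0.11449383 0.11506736 0.11490705] [-14.94476032 -14.67844502 -14.57067158] -14.731011545530253
```

Request:
send_rows(plan=[[[0.56, 0.87, 0, -0.45, 1], [0.56, 0.87, 0, -0.45, 1], [0.56, 0.87, 0, -0.45, 1], [0.56, 0.87, 0, -0.45, 1], [0.56, 0.87, 0, -0.45, 1], [0.56, 0.87, 0, -0.45, 1], [0.56, 0.87, 0, -0.45, 1], [0.56, 0.87, 0, -0.45, 1], [0.56, 0.87, 0, -0.45, 1], [0.56, 0.87, 0, -0.45, 1], [0.56, 0.87, 0, -0.45, 1], [0.56, 0.87, 0, -0.45, 1], [0.56, 0.87, 0, -0.45, 1], [0.56, 0.87, 0, -0.45, 1], [0, 0, -0.7, 0, 1], [0, 0, -0.7, 0, 1], [0, 0, -0.7, 0, 1], [0, 0, 0, 0, 1], [0, 0, 0, 0, 1]]])

```text
time_s: 2.7
position: [0.463, -0.2167, 0.1372]
tcp_rot: [[0.967, -0.254, -0.0], [-0.254, -0.967, 0.0], [-0.0, -0.0, -1.0]]
force: [1.1, -0.9, 0.4]
opening: 0.008
```

Request:
send_rows(plan=[[[0, 0, -0.5, 0, 1], [0, 0, -0.4, 0, 1], [0, 0, -0.17, 0, 1], [0, 0, 0, 0, 1], [0, 0, 0, 0, 1]]])

```text
time_s: 3.2
position: [0.4631, -0.2169, 0.1053]
tcp_rot: [[0.967, -0.254, 0.0], [-0.254, -0.967, -0.0], [0.001, 0.0, -1.0]]
force: [0.1, -0.8, 0.7]
opening: 0.003
```

Request:
send_rows(plan=[[[0, 0, -0.07, 0, 1], [0, 0, 0, 0, 1], [0, 0, 0, 0, 1]]])

```text
time_s: 3.5
position: [0.463, -0.2167, 0.103]
tcp_rot: [[0.967, -0.254, 0.0], [-0.254, -0.967, -0.0], [0.0, 0.0, -1.0]]
force: [0.2, -0.1, -0.5]
opening: 0.003
```

Run:
```python
from rig import bot, imaging
import cv2
for c in("side","top"):
    p=imaging.capture(c); i=p["img"]; i=i[110:310,260:500] if c=="side" else i[170:320,220:460]
    cv2.imwrite(f"pics/{c}1.png",cv2.resize(i,None,fx=3,fy=3,interpolation=cv2.INTER_CUBIC))
for _ in range(3): imaging.capture("top"); s=bot.read_state(); print(s["position"],s["force"])
```

```text
[ 0.46291818 -0.21667044  0.10296985] [ 0.28565617 -0.10145077 -0.29258639]
[ 0.46289451 -0.21666734  0.10293553] [-0.09722741  0.06687683 -0.03005686]
[ 0.46289268 -0.21664872  0.10293354] [ 0.16242693 -0.41073902  0.36525671]
```

View pics/side1.png

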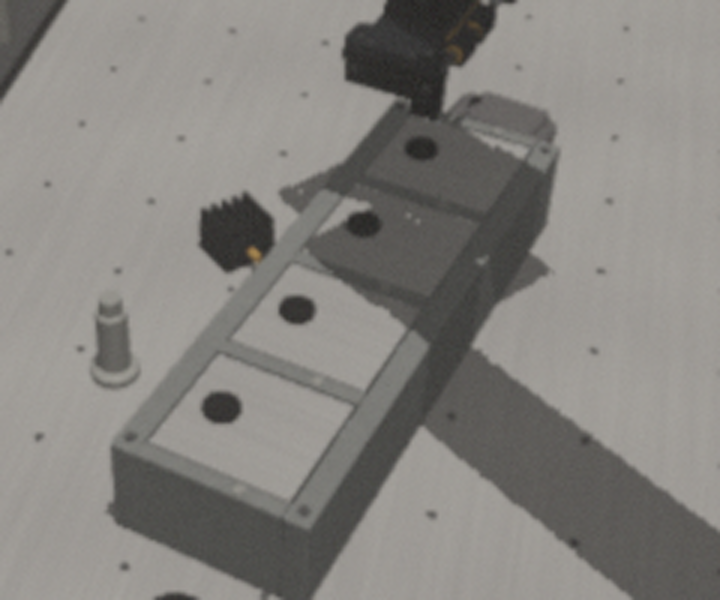

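View pics/top1.png

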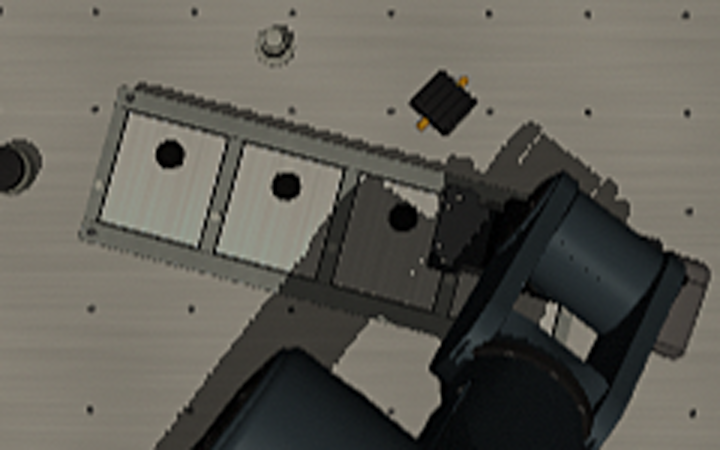

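Run:
```python
from rig import bot, imaging
import cv2, numpy as np
for c in("side","top"):
    p=imaging.capture(c); T=np.linalg.inv(p["pose"])
    print(c,p["pose"][:3,3])
    for q in [(.463,-.2167,.086),(.463,-.2167,.106),(.4635,-.2167,.091),(.463,-.2167,.156)]:
        k=p["mtx"]@(T[:3,:3]@np.array(q)+T[:3,3]); print(c,q,k[:2]/k[2])
```

```text
side [0.37196688 0.79797011 0.82402394]
side (0.463, -0.2167, 0.086) [400.46601692 160.38435843]
side (0.463, -0.2167, 0.106) [401.14730835 153.92442294]
side (0.4635, -0.2167, 0.091) [400.43729892 158.75397843]
side (0.463, -0.2167, 0.156) [402.91595946 137.15425449]
top [ 0.49630403 -0.00281619  1.55486295]
top (0.463, -0.2167, 0.086) [392.60427984 252.69089545]
top (0.463, -0.2167, 0.106) [393.64314088 252.8603068 ]
top (0.4635, -0.2167, 0.091) [392.86024586 252.55558663]
top (0.463, -0.2167, 0.156) [396.37061154 253.30508669]
```

The fingertip isn't touching yet. In the side view the tip is at about (402,149), with a clear gap to the pad at (400,159), so I'll go down slowly and watch the force.

Request:
send_rows(plan=[[[0, 0, -0.15, 0, 1], [0, 0, 0, 0, 1], [0, 0, 0, 0, 1]]])

```text
time_s: 4.15
position: [0.4627, -0.2165, 0.0981]
tcp_rot: [[0.967, -0.254, -0.0], [-0.254, -0.967, 0.0], [-0.001, -0.0, -1.0]]
force: [-0.0, 0.8, 0.2]
opening: 0.006
```

Request:
send_rows(plan=[[[0, 0, -0.1, 0, 1], [0, 0, 0, 0, 1], [0, 0, 0, 0, 1]]])

```text
time_s: 4.45
position: [0.4628, -0.2166, 0.0952]
tcp_rot: [[0.967, -0.254, -0.0], [-0.254, -0.967, 0.0], [-0.0, -0.0, -1.0]]
force: [-0.9, -0.1, -0.2]
opening: 0.008
```

```bash
cat > look.py <<'E'
import sys,cv2
from rig import bot, imaging
n=sys.argv[1]
p=imaging.capture("side"); i=p["img"][100:280,270:500]
cv2.imwrite(f"pics/side{n}.png",cv2.resize(i,None,fx=3,fy=3,interpolation=cv2.INTER_CUBIC))
s=bot.read_state(); print(s["time_s"],s["position"],s["force"])
E
python3 look.py 2
```

```text
4.5 [ 0.46286488 -0.21664037  0.09530443] [-0.37991654 -0.30316634 -0.24904513]
```

View pics/side2.png

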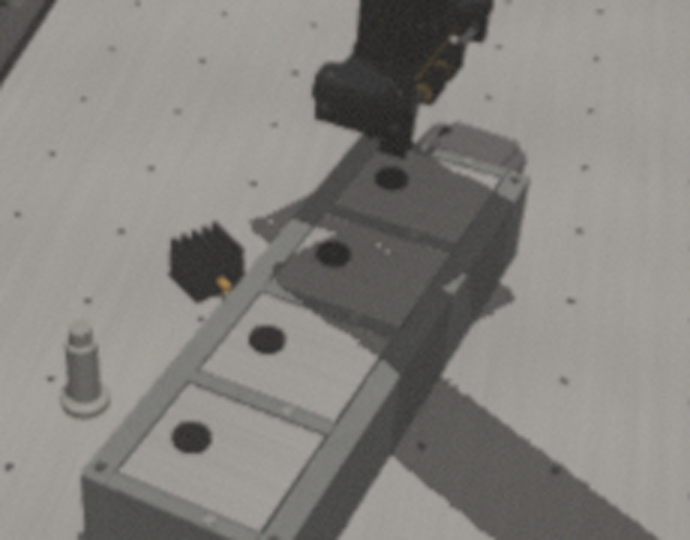

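The tip is now at about full-image (402,152). The pad at (400,160) is still clear of it, and there's no force yet. Going on down.

Request:
send_rows(plan=[[[0, 0, -0.25, 0, 1], [0, 0, 0, 0, 1], [0, 0, 0, 0, 1]]])

```text
time_s: 4.8
position: [0.4626, -0.2164, 0.0875]
tcp_rot: [[0.967, -0.254, -0.001], [-0.254, -0.967, 0.001], [-0.001, -0.0, -1.0]]
force: [-0.2, 0.8, 0.4]
opening: 0.007
```

```bash
sed -i 's/100:280,270:500/110:200,350:470/; s/fx=3,fy=3/fx=6,fy=6/' look.py; python3 look.py 3
python3 - <<'E'
from rig import imaging, masks_of, recognise,mark_of
print([(d["at"],d["conf"]) for d in mark_of("side","cover_1_pad")])
E
```

```text
4.85 [ 0.46273817 -0.21651431  0.08763216] [-0.5027618   0.01468072 -0.1373419 ]
[([0.462, -0.2177, 0.0926], 0.68)]
```

View pics/side3.png

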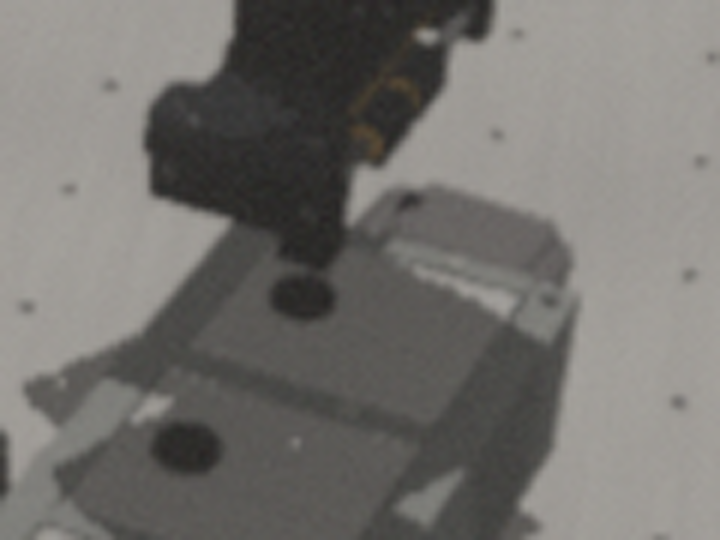

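The tip is at crop (308,268), about 10 mm above the pad at (302,298), and it seems to sit further back than tip_extent says. I'll keep lowering in small steps until it touches.

Request:
send_rows(plan=[[[0, 0, -0.2, 0, 1], [0, 0, -0.05, 0, 1], [0, 0, 0, 0, 1]]])

```text
time_s: 5.2
position: [0.4626, -0.2164, 0.0799]
tcp_rot: [[0.967, -0.254, -0.001], [-0.254, -0.967, 0.001], [-0.001, -0.0, -1.0]]
force: [0.0, 0.1, -0.3]
opening: 0.008
```

Request:
send_rows(plan=[[[0, 0, -0.1, 0, 1], [0, 0, 0, 0, 1], [0, 0, 0, 0, 1]]])

```text
time_s: 5.5
position: [0.4628, -0.2166, 0.0773]
tcp_rot: [[0.967, -0.254, -0.0], [-0.254, -0.967, 0.0], [-0.0, -0.0, -1.0]]
force: [-0.8, -0.7, 0.4]
opening: 0.004
```

```bash
python3 look.py 4
```

```text
5.55 [ 0.46290561 -0.21666209  0.07735089] [ 0.78455198  0.4946717  -0.70721043]
```

View pics/side4.png

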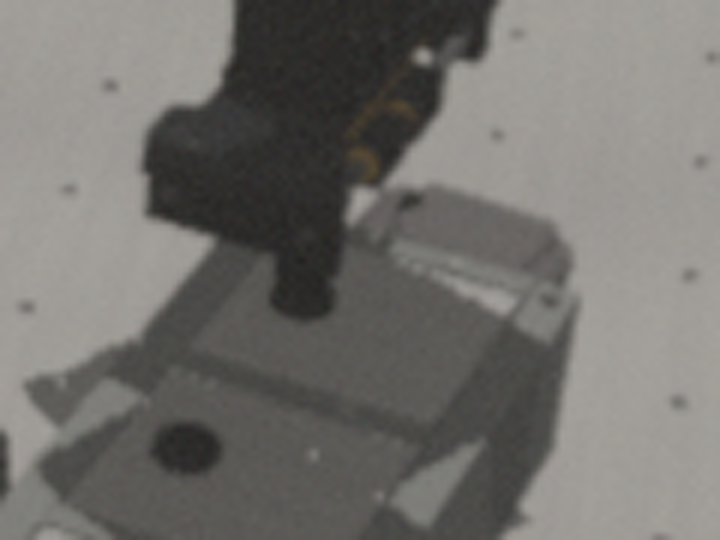

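The fingertip is now over the pad at crop (302,295) and almost touching.

Request:
send_rows(plan=[[[0, 0, -0.07, 0, 1], [0, 0, 0, 0, 1], [0, 0, 0, 0, 1]]])

```text
time_s: 5.85
position: [0.4628, -0.2166, 0.0752]
tcp_rot: [[0.967, -0.254, -0.0], [-0.254, -0.967, 0.0], [-0.0, -0.0, -1.0]]
force: [0.9, -0.8, 0.3]
opening: 0.004
```

Request:
send_rows(plan=[[[0, 0, -0.07, 0, 1], [0, 0, 0, 0, 1], [0, 0, 0, 0, 1]]])

```text
time_s: 6.15
position: [0.4628, -0.2166, 0.0731]
tcp_rot: [[0.967, -0.254, -0.0], [-0.254, -0.967, 0.0], [-0.0, -0.0, -1.0]]
force: [0.6, 0.3, -0.1]
opening: 0.003
```

```bash
python3 look.py 5
```

```text
6.2 [ 0.46279893 -0.21661038  0.07308331] [-0.39230979 -0.08148962  0.98911512]
```

View pics/side5.png

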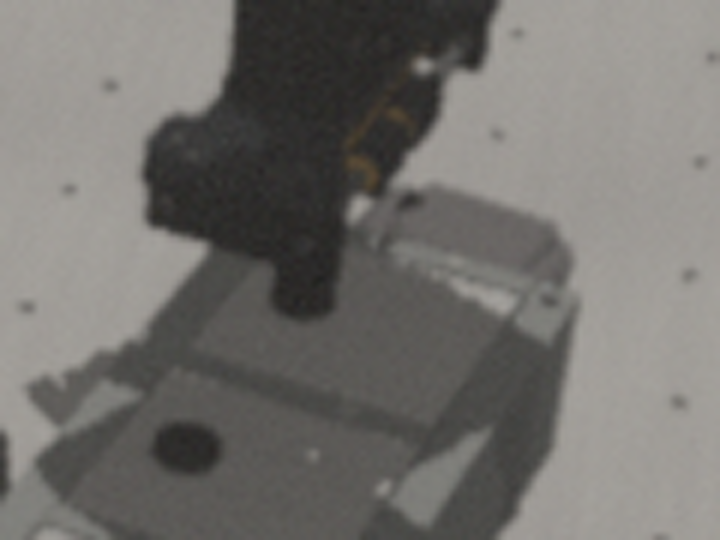

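Request:
send_rows(plan=[[[0, 0, -0.07, 0, 1], [0, 0, 0, 0, 1], [0, 0, 0, 0, 1]]])

```text
time_s: 6.5
position: [0.4628, -0.2166, 0.0709]
tcp_rot: [[0.967, -0.254, -0.0], [-0.254, -0.967, 0.0], [-0.0, -0.0, -1.0]]
force: [0.2, -0.0, 1.1]
opening: 0.005
```

Request:
send_rows(plan=[[[0, 0, -0.07, 0, 1], [0, 0, 0, 0, 1], [0, 0, 0, 0, 1]]])

```text
time_s: 6.8
position: [0.4629, -0.2167, 0.0689]
tcp_rot: [[0.967, -0.254, 0.0], [-0.254, -0.967, -0.0], [0.0, 0.0, -1.0]]
force: [0.1, 0.2, 0.7]
opening: 0.008
```

```bash
python3 look.py 6
```

```text
6.85 [ 0.46281551 -0.2166043   0.06890454] [0.38069053 0.07597842 0.22677006]
```

View pics/side6.png

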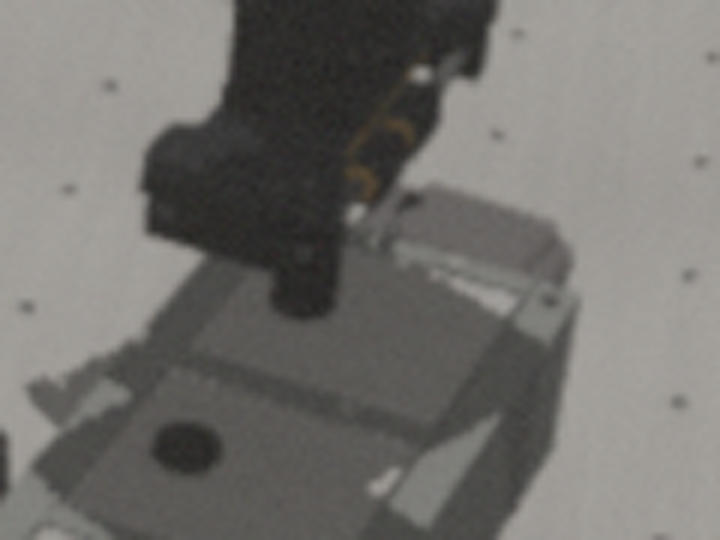

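Request:
send_rows(plan=[[[0, 0, -0.07, 0, 1], [0, 0, 0, 0, 1], [0, 0, 0, 0, 1]]])

```text
time_s: 7.15
position: [0.4631, -0.2167, 0.067]
tcp_rot: [[0.967, -0.254, 0.0], [-0.254, -0.967, -0.0], [0.001, 0.0, -1.0]]
force: [0.5, -0.3, 2.7]
opening: 0.006
```

```bash
python3 -c "
from rig import bot; s=bot.read_state(); print(s['tau'],s['force'],s['moment'])"
```

```text
[-2.17733318e-01 -3.71733034e+01 -9.27274168e+00 -3.80495621e-02
 -9.38119716e-02 -2.90729084e-03] [ 0.51780461 -0.32766196  2.72498604] [0.04840367 0.01964198 0.01284511]
```

Request:
send_rows(plan=[[[0, 0, -0.07, 0, 1], [0, 0, 0, 0, 1], [0, 0, 0, 0, 1]]])

```text
time_s: 7.45
position: [0.4633, -0.2168, 0.0648]
tcp_rot: [[0.967, -0.255, 0.001], [-0.255, -0.967, -0.0], [0.001, 0.0, -1.0]]
force: [2.1, 1.4, 3.3]
opening: 0.009
```

```bash
python3 look.py 7; python3 -c "
from rig import bot; s=bot.read_state(); print(s['tau'],s['force'],s['moment'])"
```

```text
7.5 [ 0.4633245  -0.21683457  0.06484806] [0.85582953 0.47382422 3.35484378]
[-5.54398354e-01 -3.69201708e+01 -8.57125372e+00 -2.14732834e-01
  1.42506771e-01 -7.47391692e-03] [0.85582953 0.47382422 3.35484378] [ 0.16255008 -0.12822197 -0.0253409 ]
```

View pics/side7.png

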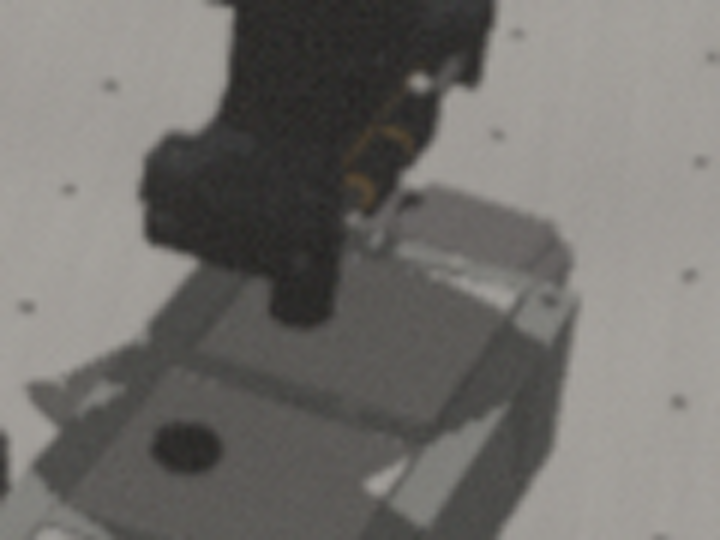

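Contact started near TCP z = 0.068, and the force is levelling off around 3.4 N where a held cover would add about 7 N. I'll press a little further to confirm that cover 1 rocks.

Request:
send_rows(plan=[[[0, 0, -0.1, 0, 1], [0, 0, 0, 0, 1], [0, 0, 0, 0, 1]]])

```text
time_s: 7.8
position: [0.4635, -0.2169, 0.0617]
tcp_rot: [[0.967, -0.255, 0.001], [-0.255, -0.967, -0.001], [0.001, 0.0, -1.0]]
force: [2.8, -0.0, 2.3]
opening: 0.009
```

Request:
send_rows(plan=[[[0, 0, -0.1, 0, 1], [0, 0, 0, 0, 1], [0, 0, 0, 0, 1]]])

```text
time_s: 8.1
position: [0.4633, -0.2169, 0.0587]
tcp_rot: [[0.967, -0.254, 0.001], [-0.254, -0.967, -0.001], [0.001, 0.0, -1.0]]
force: [2.7, -0.8, 3.0]
opening: 0.0
```

```bash
python3 look.py 8
```

```text
8.15 [ 0.46328372 -0.21694619  0.05873008] [3.38729517 0.11651117 2.84702868]
```

View pics/side8.png

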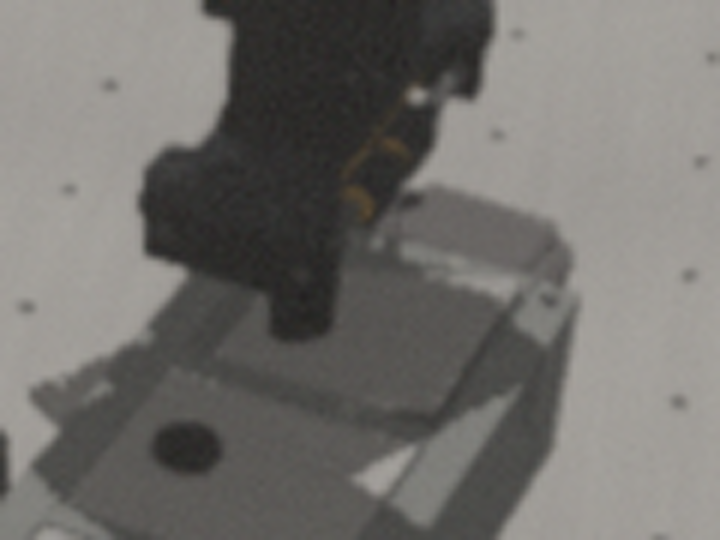

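Cover 1 rocks: it's visibly tilted, with its near edge raised at crop (440,415), while the force stays around 3 N. I'll keep pushing it open.

Request:
send_rows(plan=[[[0, 0, -0.1, 0, 1], [0, 0, -0.1, 0, 1], [0, 0, 0, 0, 1], [0, 0, 0, 0, 1]]])

```text
time_s: 8.55
position: [0.4626, -0.2166, 0.0525]
tcp_rot: [[0.967, -0.254, -0.001], [-0.254, -0.967, 0.0], [-0.001, -0.0, -1.0]]
force: [2.0, 1.3, 2.8]
opening: 0.005
```

Request:
send_rows(plan=[[[0, 0, -0.1, 0, 1], [0, 0, -0.1, 0, 1], [0, 0, 0, 0, 1], [0, 0, 0, 0, 1]]])

```text
time_s: 8.95
position: [0.4622, -0.2162, 0.0464]
tcp_rot: [[0.967, -0.254, -0.001], [-0.254, -0.967, 0.001], [-0.002, -0.001, -1.0]]
force: [0.7, -0.0, 2.1]
opening: 0.006
```

```bash
python3 look.py 9
```

```text
9.0 [ 0.46230128 -0.2162446   0.04642773] [ 0.74798954 -1.27117608  2.02821   ]
```

View pics/side9.png

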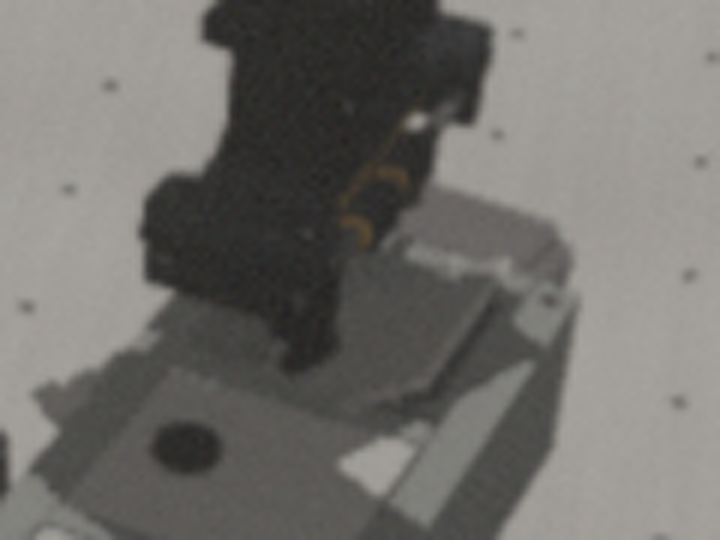

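The cover is clearly tilted now, the raised edge is at crop (420,390), and the force is still low. Continuing.

Request:
send_rows(plan=[[[0, 0, -0.1, 0, 1], [0, 0, -0.1, 0, 1], [0, 0, 0, 0, 1], [0, 0, 0, 0, 1]]])

```text
time_s: 9.4
position: [0.463, -0.2166, 0.0406]
tcp_rot: [[0.967, -0.254, 0.0], [-0.254, -0.967, 0.0], [0.0, -0.0, -1.0]]
force: [1.0, 0.5, 2.5]
opening: 0.005
```

```bash
python3 look.py 10
```

```text
9.45 [ 0.46304057 -0.21665764  0.04062948] [ 0.33903629 -0.02340753  2.64644089]
```

View pics/side10.png

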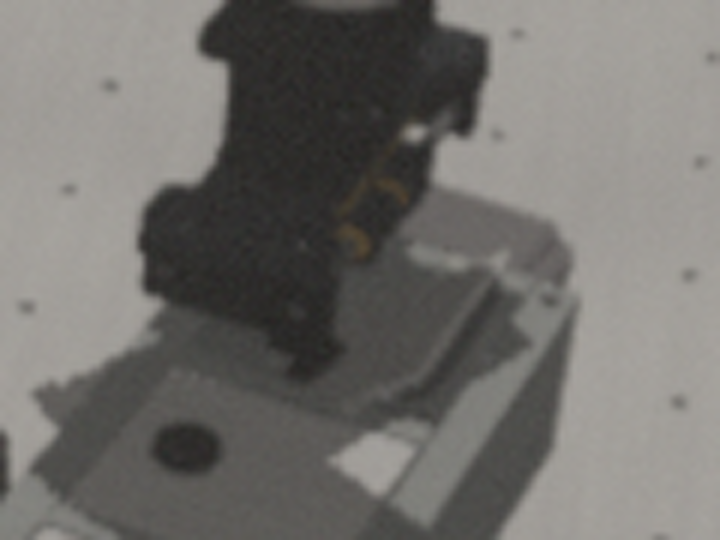

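Request:
send_rows(plan=[[[0, 0, -0.1, 0, 1], [0, 0, 0, 0, 1], [0, 0, 0, 0, 1]]])

```text
time_s: 9.75
position: [0.463, -0.2168, 0.0377]
tcp_rot: [[0.967, -0.254, 0.0], [-0.254, -0.967, -0.0], [0.0, 0.0, -1.0]]
force: [0.6, -0.2, 3.2]
opening: 0.005
```

Request:
send_rows(plan=[[[0, 0, -0.07, 0, 1], [0, 0, 0, 0, 1], [0, 0, 0, 0, 1]]])

```text
time_s: 10.05
position: [0.463, -0.2168, 0.0357]
tcp_rot: [[0.967, -0.254, 0.0], [-0.254, -0.967, -0.0], [0.0, 0.0, -1.0]]
force: [1.4, -0.8, 3.9]
opening: 0.005
```

Request:
send_rows(plan=[[[0, 0, -0.07, 0, 1], [0, 0, 0, 0, 1], [0, 0, 0, 0, 1]]])

```text
time_s: 10.35
position: [0.4636, -0.217, 0.0339]
tcp_rot: [[0.967, -0.255, 0.002], [-0.255, -0.967, -0.001], [0.002, 0.0, -1.0]]
force: [2.0, 0.1, 6.4]
opening: 0.007
```

```bash
python3 look.py 11
```

```text
10.4 [ 0.46357624 -0.21702082  0.03396778] [ 1.12501642 -0.26572669  6.88178054]
```

View pics/side11.png

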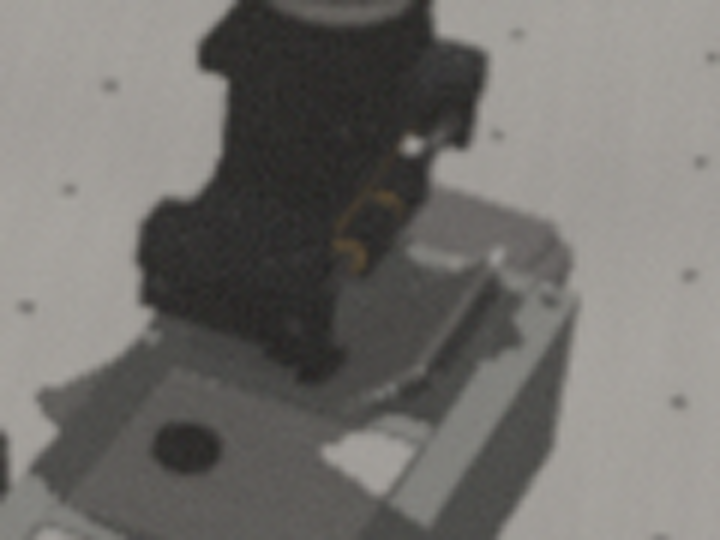

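The force is now rising after 34 mm of travel, which suggests the stop. One more small push, then I'll lift and look.

Request:
send_rows(plan=[[[0, 0, -0.07, 0, 1], [0, 0, 0, 0, 1], [0, 0, 0, 0, 1]]])

```text
time_s: 10.7
position: [0.4642, -0.2174, 0.0323]
tcp_rot: [[0.967, -0.255, 0.003], [-0.255, -0.967, -0.002], [0.003, 0.001, -1.0]]
force: [1.6, -0.1, 9.8]
opening: 0.009
```

Request:
send_rows(plan=[[[0, 0, 0.5, 0, 1], [0, 0, 0.9, 0, 1], [0, 0, 0.9, 0, 1], [0, 0, 0.9, 0, 1], [0, 0, 0.9, 0, 1], [0, 0, 0.9, 0, 1], [-0.3, -0.9, 0.5, 0, 1], [-0.3, -0.9, 0.3, 0, 1], [-0.3, -0.9, 0, 0, 1], [-0.3, -0.9, 0, 0, 1], [-0.3, -0.9, 0, 0, 1], [-0.3, -0.9, 0, 0, 1], [0, 0, 0, 0, 1], [0, 0, 0, 0, 1]]])

```text
time_s: 12.1
position: [0.4079, -0.3779, 0.2043]
tcp_rot: [[0.967, -0.256, -0.002], [-0.256, -0.967, 0.003], [-0.002, -0.003, -1.0]]
force: [0.3, 1.0, 0.5]
opening: 0.006
```

```bash
python3 look.py 12
python3 - <<'E'
from rig import imaging, masks_of, recognise,mark_of
import cv2
p=imaging.capture("top"); cv2.imwrite("pics/top12.png",cv2.resize(p["img"][170:320,220:460],None,fx=3,fy=3,interpolation=cv2.INTER_CUBIC))
for c in("side","top"): 
  for n in ("cover_1_pad","amplifier","post","jar","mouse"): print(c,n,[(d["at"],round(d["conf"],2)) for d in mark_of(c,n)])
E
```

```text
12.15 [ 0.40814705 -0.37725541  0.20450244] [ 0.56781951 -0.34640836  0.39530507]
side cover_1_pad [([0.4556, -0.2139, 0.0576], 0.91)]
side amplifier [([0.6063, -0.1568, 0.0037], 0.6)]
side post [([0.6627, 0.0205, -0.0005], 0.62)]
side jar [([0.5394, 0.2827, 0.0021], 0.95)]
side mouse [([0.4082, -0.3787, -0.0006], 0.8)]
top cover_1_pad [([0.4602, -0.2134, 0.0577], 0.93)]
top amplifier [([0.6072, -0.1513, -0.0013], 0.78)]
top post [([0.6611, 0.02, -0.0009], 0.65)]
top jar [([0.5385, 0.2813, -0.0066], 0.78), ([0.6076, -0.1525, -0.0003], 0.25)]
top mouse [([0.4066, -0.3745, -0.0027], 0.73)]
```

View pics/side12.png

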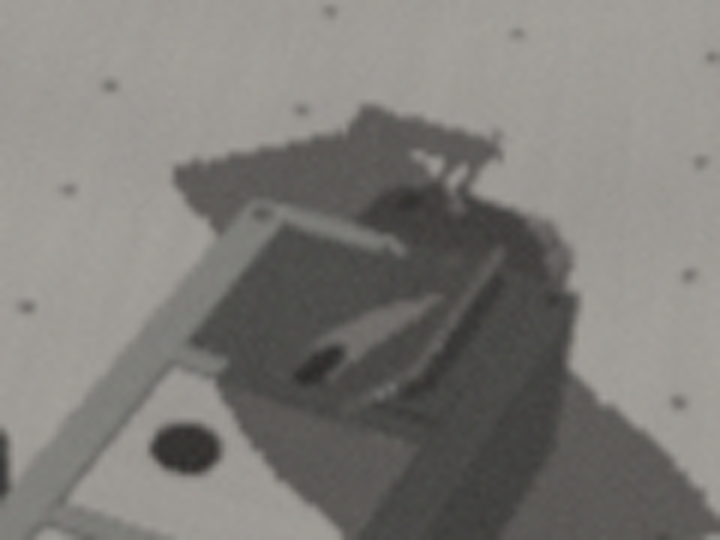

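View pics/top12.png

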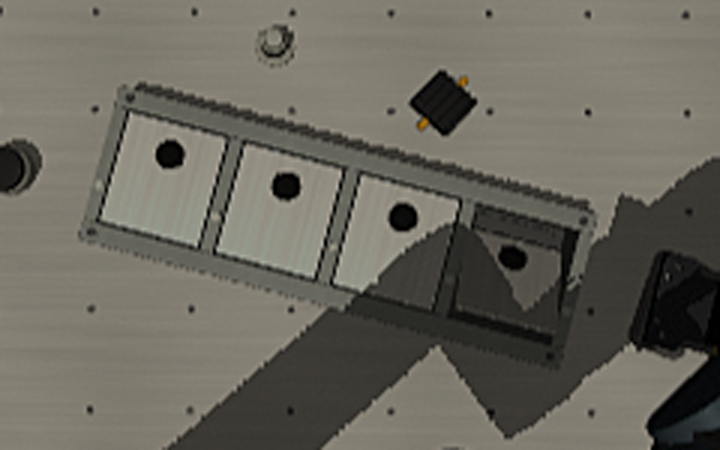

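Cover 1 is open and its far end is down in the bay. Its pad is at side crop (320,364) and top crop (513,258). The other three covers are flush and the hand is clear. I'll triangulate the pad as a check.

Run:
```python
from rig import bot, imaging
import numpy as np, cv2
Ps=[]
for c in("side","top"):
    p=imaging.capture(c); Ps.append(p["mtx"]@np.linalg.inv(p["pose"])[:3])
def tri(a,b):
    x=cv2.triangulatePoints(Ps[0],Ps[1],np.array(a,float).reshape(2,1),np.array(b,float).reshape(2,1))[:,0]; return x[:3]/x[3]
print("closed",tri((400.1,159.3),(392.9,252.7)),"now",tri((350+320/6-.4,110+364/6-.4),(220+513/3-.3,170+258/3-.3)))
s=bot.read_state(); print(s["time_s"],s["force"],np.abs(s["qvel"]).max())
```

```text
closed [ 0.46361061 -0.2170424   0.08899486] now [ 0.45380443 -0.21528679  0.05730557]
12.8 [ 0.51491502 -0.43862121  0.1906823 ] 0.10787998949023955
```

```bash
python3 -c "
from rig import bot; print(bot.hand_in())"
```

```text
the job is handed in; nothing more can be done
None
```

Cover 1, the one furthest to the robot's right, was the loose cover. I pushed it down to its stop, lifted the hand clear, and handed in the job at about 13 s.

- **Finding it:** I pressed cover 1 first. It sank steadily at 2–4 N, so I did not need to press the other three.
- **At the stop:** The force began to rise after about 34 mm of travel and reached 10 N on the last push, as it should at the stop.
- **Last checks:** The pad is 32–33 mm lower than at the start (35 mm would be fully open) and about 10 mm nearer the robot by my triangulation. That suggests about 0.75–0.8 rad, but I had no direct angle reading. In the pictures the other three covers look flush, and the networks placed all four bystanders within about 5 mm of their first positions. The force was back to noise level.
- **Disagreement:** With the gripper shut, the fingertips touched the pad at TCP z ≈ 0.068. From `bot.tip_extent` I expected 0.108, so the closed tips sit about 40 mm further back. I went down slowly on force and pictures instead.

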